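Clear the scale pan around a bioreactor vessel

TASK

The vessel is about to be weighed in: pick the three bits of rubbish (an old rubber bung, a spent disc filter and a cracked screw cap) off the scale pan at the foot of the glass vessel and put them in the open waste bin. Do not knock against the vessel, and leave the bin standing where it is and the tray of spare bungs, the bottle and the motor alone.

Things in the scene. Friction and masses are not known exactly. Their poses are not given: they have to be found in the camera images.
- scale: platform scale, fixed: steel pan 300 (its x) x 340 (its y) mm, flat top 60 mm above the bench; origin under the pan's centre at bench height, z up. A low indicator panel (200 mm wide, top under 60 mm high) is joined to its -x edge and reaches 255 mm from the centre.
- vessel: emptied 1.5 litre glass bioreactor in a steel stand, fixed on the scale pan; origin at the centre of its underside (on the pan top), z up along its axis. Base disc of radius 88 mm, 10 mm thick; glass of radius 70 mm; three rods on a radius of 82 mm, at 0, 130 and 230 degrees from its own x axis; head plate of radius 96 mm, 165 to 180 mm above the pan; ports on it rise to 245 mm above the pan.
- hoop (a point): centre of the stand's carrying hoop: a ring of 6 mm steel bar round the vessel at half height, 120 mm above the pan, 132 mm in radius at the bar's centre, level, held by a spoke from each rod. The rubbish lies below it, so the body of an upright gripper strikes hoop and head plate: the tool has to reach in under it from outside, leaning outward from the vessel (25 to 45 degrees).
- bung: rubbish: old dark rubber bung standing on its narrow end on the pan, 32 mm high, 27 mm across below, 31 mm at the top; origin at the centre of its underside, z up. About 25 g. Bung, filter and cap stand 125 to 135 mm from the vessel's axis: one on the robot's side of the vessel, one to its left, one to its right; which is where varies.
- filter: rubbish: spent white disc filter lying flat on the pan, 48 to 50 mm across and 19 mm thick, with an 11 mm wide stub in the middle of the top that rises to 31 mm; origin at the centre of its underside, z up. About 30 g.
- cap: rubbish: cracked white plastic screw cap, a ribbed disc 42 mm across and 26 mm high, lying flat on the pan; origin at the centre of its underside, z up. About 20 g.
- bin: open grey plastic waste bin standing loose on the bench to the left or the right of the scale: 200 (its x) x 160 (its y) mm outside, 120 mm high, walls and floor 5 mm; origin at the centre of its underside. It weighs about 0.6 kg.
- tray: bystander: shallow open steel tray 200 x 150 mm, 28 mm high, with two clean spare bungs in it, on the other side of the scale from the bin; origin at the centre of its underside.
- spare1: bystander: clean spare bung standing in the tray, same size as the old one; origin at the centre of its underside.
- spare2: bystander: the other clean spare bung in the tray; origin at the centre of its underside.
- bottle: bystander: glass bottle 72 mm across, 160 mm high, beyond the scale at the left; origin at the centre of its underside.
- motor: bystander: black stirrer motor standing on the bench beyond the scale at the right, 65 mm across, 140 mm high; origin at the centre of its underside.
Mind the look-alikes: they are no part of the job. Leave any green look-alike of the bung alone. What is shaped like the filter but turquoise is not meant.

How it is judged:
At the end, for the whole second after the job is handed in: The bung, the filter and the cap all lie inside the bin: the origin of each is between the bin's walls and lower than 105 mm above its underside. The bin stands upright (within 6 degrees), no more than 50 mm from where it started (x of bung in the frame of bin between -0.096 and 0.096 m and y of bung in the frame of bin between -0.076 and 0.076 m and z of bung in the frame of bin between 0 and 0.105 m and x of filter in the frame of bin between -0.096 and 0.096 m and y of filter in the frame of bin between -0.076 and 0.076 m and z of filter in the frame of bin between 0 and 0.105 m and x of cap in the frame of bin between -0.096 and 0.096 m and y of cap in the frame of bin between -0.076 and 0.076 m and z of cap in the frame of bin between 0 and 0.105 m and angle between bin's own z axis and vertical below 0.105 rad and distance of bin from where it was at the start of the episode below 0.05 m); the robot touches nothing.
It fails at once if the arm or gripper knocks or presses on the vessel harder than 12 N (contact force between any of the arm, the fingers and vessel above 12 N).
It fails at once if the tray, a spare bung, the bottle or the motor is moved more than 30 mm (distance of any of tray, spare1, spare2, bottle, motor from where it was at the start of the episode above 0.03 m).
It also fails if it takes over 69 s, if anything falls off the work surface, if the arm or the gripper's body presses on something with over 40 N, if the wrist force passes 120 N, or if a joint passes its speed limit or range.

ROBOT

A 6-joint arm with a two-finger parallel gripper is mounted at the origin on the work surface. World frame = base frame: x ahead of the robot, y to its left, z up, the work surface at z = 0. Lengths are in m, angles in rad, forces in N, time in s.
With the tool pointing down it reaches from about 0.25 to 0.775 m from the base axis. Payload 4 kg.
Tool frame: the origin (TCP) lies between the finger pads; the fingertips stand 11 mm ahead of it and the grasp point (between the pads) lies 8 mm behind it (robot.tip_extent is the z of the fingertips in the tool frame, in m); z points along the fingers, y is the line along which they close (so a half turn about z gives the same grasp; the last joint's range is limited). The gripper opens to 94 mm and grips with 3 to 60 N. Pads are 16 mm wide; open, the fingers measure 119 mm over their backs; the gripper's body (75 mm by 177 mm) begins 78 mm behind the grasp point.
Start: joints at [1.004, 0.087, 1.371, -0, 1.684, -0.103], TCP at [0.246, 0.492, 0.217] pointing down, gripper open.
Joint ranges: [-3.1, 3.1], [-0.76, 2.03], [0.27, 2.55], [-1.08, 4.22], [0.17, 2.65], [-2.57, 2.57]. Speed limits (rad/s): [2.79, 2.79, 3.14, 3.14, 3.14, 3.14].

INTERFACE

Orientations are given as [roll, pitch, yaw] about the fixed x, y, z axes, in that order (R = Rz(yaw) Ry(pitch) Rx(roll)).
In Python, from bench import robot, imaging gives the robot as it stands.
- The arm moves only by the shell command python3 -m pendant 'ROWS'. ROWS is JSON, a list of rows, each a list of 7 numbers: the shift along the world's x, y, z in cm, then the turn, a rotation vector about the world's x, y, z in degrees, then the opening, from 0 (shut) to 1 (fully open). In form: [[dx, dy, dz, ax, ay, az, jaw], ...]. A call has 1 to 8 rows; each row shifts and turns the commanded pose from where the row before left it; what a row does not reach is not made up. A row lasts 1/10 s, in which the tool goes at most 50 mm and 8.59 degrees, less where a joint would pass 70% of its speed; a pose out of reach is approached as far as the arm can. A call is refused whole if a number of a shift passes 5 or a number of a turn 8.59, either way. A call with a gripper value outside its range is refused whole. The fingers move at their own pace and stop on an object; the grip force is fixed at half the most. Time passes only in rows, so rows that do not move let the fingers close. It gives the time, the measured TCP pose, the force, the opening and the grip force at its end, in the units of the state.
- robot.get_obs(): the state, without advancing time (a new reading comes with each control period).
- imaging.snapshot(name): name is "scene" or "top" or "wrist"; returns the picture (400x640x3 uint8, red, green, blue); there is no depth.
- imaging.camera_params(name): a dict with "camera_matrix" (3x3 intrinsics, pixels), "k1" (the pictures are not rectified: a ray, as slopes to the right and down, at radius r is drawn at 1 + k1 r^2 times it, then the intrinsics apply), "R" (3x3) and "t" (3): a world point X has camera coordinates R X + t. Camera axes: x right, y down, z forward; pixel columns grow to the right and rows downward; lengths in m; the calibration is good to about 2 mm. A picture is of the moment at which its call begins: read the wrist's pose just before it. camera_params takes no time and is no camera call; for the wrist camera it gives the pose at the moment of the call.
- robot.close_job(): hands the job in; it is judged then, once.
The state is a dict: "time": time; "joint_positions": joint angles; "qvel": joint speeds; "joint_torque": joint torques, N m; "tool_pos": TCP position; "ee_rot": TCP orientation; "wrist_force": force on the tool from outside, world axes, zero at the start; "wrist_torque": the same for the moment, N m; "width": finger opening in m; "finger_force": force on a finger pad.
Only numpy, scipy, OpenCV 4.12 (cv2) and the standard library are available. Lean on these libraries where they do the work, as an engineer would, in place of code of your own. Each camera call takes 0.05 s, during which the arm holds its last target. There are 200 camera calls.

## Working session

There is one attempt and no reset: what is moved stays moved. The work goes in short steps, Python scripts to look and compute and a shell command to move; the robot and the scene stay as the last step left them, time stands still between calls to the robot, and variables do not carry over. Pictures are saved under pics/ and viewed, at most 10 in all, crops included, and the job is handed in when it is done.

```bash
ls; mkdir -p pics
python3 - <<'E'
from bench import robot, imaging
import cv2,numpy as np
o=robot.get_obs(); print(o['time'],o['tool_pos'],o['ee_rot'],o['width'],robot.tip_extent)
for n in ['scene','top']:
    im=imaging.snapshot(n); np.save(f'pics/{n}0.npy',im); cv2.imwrite(f'pics/{n}0.png',im[:,:,::-1])
    p=imaging.camera_params(n); print(n,np.round(p['camera_matrix'],1).tolist(),p['k1'],np.round(p['R'],3).tolist(),np.round(p['t'],3).tolist(), (-p['R'].T@p['t']).round(3))
E
```

```text
pics
0.0 [0.24578347 0.49145119 0.21530797] [-3.13941699e+00 -2.28139035e-04  2.67776424e+00] 0.09376603779465457 0.011
scene [[398.2, 0.0, 311.1], [0.0, 398.2, 205.1], [0.0, 0.0, 1.0]] -0.006446338279127635 [[0.469, 0.883, -0.013], [0.531, -0.293, -0.795], [-0.706, 0.367, -0.606]] [-0.264, -0.196, 1.511] [ 1.294 -0.378  0.756]
top [[520.9, 0.0, 309.4], [0.0, 520.9, 196.3], [0.0, 0.0, 1.0]] -0.08447937198415191 [[-0.018, -1.0, 0.01], [-0.988, 0.016, -0.156], [0.156, -0.013, -0.988]] [-0.002, 0.613, 1.557] [0.362 0.008 1.633]
```

View pics/top0.png

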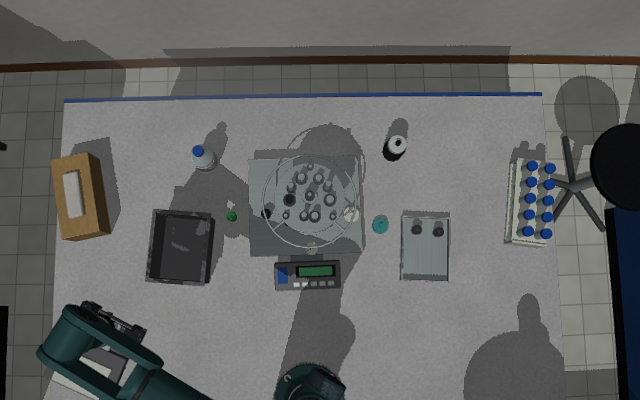

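View pics/scene0.png

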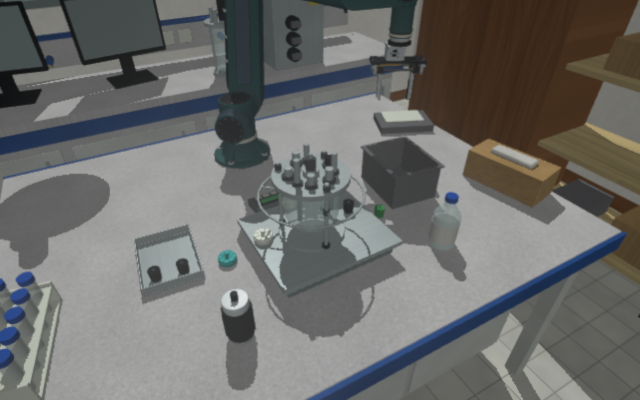

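Top view: bin at about (180,246), tray at (425,246), scale at (308,205). Dark bung at (267,212) on the left, white things at (351,213) on the right and (311,248) in front. Look-alikes: green bung at (231,216), turquoise filter at (380,225). In the scene view a white thing is at (263,237) and the dark bung at (348,206). Next is an enlarged crop.

```bash
cat > h.py <<'E'
import numpy as np,cv2
from bench import robot, imaging
def ray(p,uv):
    K=p['camera_matrix'];d=np.array([(uv[0]-K[0,2])/K[0,0],(uv[1]-K[1,2])/K[1,1]])
    s=d.copy()
    for _ in range(20): s=d/(1+p['k1']*(s@s))
    v=p['R'].T@np.array([s[0],s[1],1.]); return -p['R'].T@p['t'], v/np.linalg.norm(v)
def plane(p,uv,z):
    c,v=ray(p,uv); return c+v*(z-c[2])/v[2]
def tri(rays):
    A=np.zeros((3,3));b=np.zeros(3)
    for c,v in rays:
        M=np.eye(3)-np.outer(v,v);A+=M;b+=M@c
    x=np.linalg.solve(A,b); return x,[float(np.linalg.norm((np.eye(3)-np.outer(v,v))@(x-c))) for c,v in rays]
def proj(p,X):
    X=p['R']@np.asarray(X,float)+p['t'];s=X[:2]/X[2];s=s*(1+p['k1']*(s@s))
    K=p['camera_matrix'];return np.array([K[0,0]*s[0]+K[0,2],K[1,1]*s[1]+K[1,2]])
E
python3 - <<'E'
from h import *
t=np.load('pics/top0.npy')[140:290,235:395,::-1];s=np.load('pics/scene0.npy')[145:295,225:395,::-1]
a=cv2.resize(t,None,fx=2.4,fy=2.4,interpolation=2);b=cv2.resize(s,None,fx=2.4,fy=2.4,interpolation=2)
print(a.shape,b.shape);cv2.imwrite('pics/crop1.png',np.hstack([a,b]))
E
```

```text
(360, 384, 3) (360, 408, 3)
```

View pics/crop1.png

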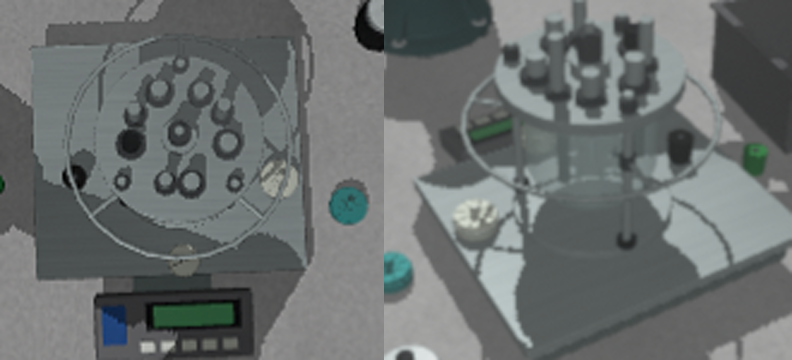

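The crop shows the dark bung on the left at (266,213). The right-hand white disc at (351,214) is about 16 px wide (~49 mm), with ribs and a stub, so it is the filter. The front white disc at (311,248) is about 13 px (~42 mm), so it is the cap. The green (231,216) and turquoise (380,225) items lie off the pan and are the look-alikes. Now the first estimates.

Run:
```python
from h import *
t=imaging.camera_params('top');s=imaging.camera_params('scene');w=imaging.camera_params('wrist');o=robot.get_obs()
from scipy.spatial.transform import Rotation as Ro
Rt=Ro.from_euler('xyz',o['ee_rot']).as_matrix()
print('wrist cam in tool',(Rt.T@(-w['R'].T@w['t']-o['tool_pos'])).round(3),(Rt.T@w['R'].T).round(3).tolist(),w['camera_matrix'].round(0).tolist())
c=lambda x,y:(235+x/2.4,140+y/2.4)
# hoop extremes in crop: left 66,right 293,top 36,bottom 260
pts=[plane(t,c(*q),.18) for q in [(66,147),(293,147),(180,36),(180,261)]]; print('hoop',np.round(pts,3).tolist())
T={'bung':(266,213.5),'filter':(351.3,213.7),'cap':(311,248)};S={'bung':(348,206),'filter':(263,237)}
for k in T:
    print(k,plane(t,T[k],.085).round(3), [np.round(a,3) for a in tri([ray(t,T[k]),ray(s,S[k])])] if k in S else '')
for q in [(33,45),(296,38),(303,268),(38,278)]: print('pan',plane(t,c(*q),.06).round(3))
for q in [(155,210),(212,210),(212,285),(148,281)]: print('bin',plane(t,q,.12).round(3))
for q in [(231,216),(380,225)]: print('look',plane(t,q,.03).round(3))
```

```text
wrist cam in tool [ 0.076 -0.002 -0.168] [[0.0, -0.965, -0.263], [1.0, 0.0, -0.001], [0.001, -0.263, 0.965]] [[351.0, 0.0, 324.0], [0.0, 351.0, 201.0], [0.0, 0.0, 1.0]]
hoop [[0.58, 0.121, 0.18], [0.575, -0.146, 0.18], [0.711, -0.015, 0.18], [0.444, -0.01, 0.18]]
bung [0.557 0.118 0.085] [array([0.558, 0.119, 0.078]), array([0.001, 0.001])]
filter [ 0.552 -0.137  0.085] [array([ 0.554, -0.137,  0.07 ]), array([0.002, 0.002])]
cap [ 0.452 -0.015  0.085] 
pan [0.731 0.173 0.06 ]
pan [ 0.735 -0.167  0.06 ]
pan [ 0.439 -0.166  0.06 ]
pan [0.432 0.166 0.06 ]
bin [0.568 0.443 0.12 ]
bin [0.565 0.274 0.12 ]
bin [0.348 0.272 0.12 ]
bin [0.361 0.458 0.12 ]
look [0.558 0.231 0.03 ]
look [ 0.522 -0.23   0.03 ]
```

```bash
cat >> h.py <<'E'
from scipy.spatial.transform import Rotation as Ro
C=np.array([.578,-.012])
def pose(obj,h,theta,L,flip=False,along=.008,psi=None,zpan=.06):
    """TCP pose grasping obj (x,y): point 'along' behind TCP lies over obj axis, TCP h above pan, backed off by L"""
    u=np.array(obj)-C;u/=np.linalg.norm(u)
    if psi is not None:u=np.array([np.cos(np.radians(psi)),np.sin(np.radians(psi))])
    th=np.radians(theta);u=np.r_[u,0];Z=np.array([0,0,1.])
    z=-np.sin(th)*u-np.cos(th)*Z;x=np.cos(th)*u-np.sin(th)*Z
    if flip:x=-x
    R=np.c_[x,np.cross(z,x),z]
    g=np.r_[obj,0]+(along*z*[1,1,0]); g[2]=zpan+h
    return g-L*z,R
def go(P,R,n=None):
    o=robot.get_obs();Rc=Ro.from_euler('xyz',o['ee_rot'])
    d=(P-o['tool_pos'])*100;r=np.degrees((Ro.from_matrix(R)*Rc.inv()).as_rotvec())
    n=n or int(np.ceil(max(np.linalg.norm(d)/4.9,np.linalg.norm(r)/8.4,1)))
    print('target',P.round(3),'d',d.round(2),'r',r.round(1),'n',n,'per',(d/n).round(2),(r/n).round(2))
E
python3 - <<'E'
from h import *
go(*pose((.557,.118),.017,35,.13))
E
```

```text
target [0.546 0.187 0.183] d [ 30.   -30.44  -3.19] r [-29.2 -21.6 -52.5] n 9 per [ 3.33 -3.38 -0.35] [-3.24 -2.4  -5.83]
```

```bash
python3 -m pendant '[[3.3,-3.4,2.5,-3.2,-2.4,-5.8,1],[3.3,-3.4,2.5,-3.2,-2.4,-5.8,1],[3.3,-3.4,2.5,-3.2,-2.4,-5.8,1],[3.3,-3.4,2.5,-3.2,-2.4,-5.8,1],[3.3,-3.4,0,-3.2,-2.4,-5.8,1],[3.3,-3.4,0,-3.2,-2.4,-5.8,1],[3.3,-3.4,-2,-3.2,-2.4,-5.8,1],[3.3,-3.4,-3,-3.2,-2.4,-5.8,1]]' && python3 -m pendant '[[3.5,-3.2,-3,-3.2,-2.4,-5.8,1],[0,0,-3,0,0,0,1],[0,0,-2,0,0,0,1],[0,0,0,0,0,0,1],[0,0,0,0,0,0,1]]'
python3 - <<'E'
from h import *
go(*pose((.557,.118),.017,35,.13)); print(robot.get_obs()['joint_positions'].round(2))
p=imaging.camera_params('wrist'); im=imaging.snapshot('wrist');np.save('pics/w1.npy',im);cv2.imwrite('pics/w1.png',im[:,:,::-1])
import pickle;pickle.dump(p,open('pics/w1.pkl','wb'));print(proj(p,[.557,.118,.092]))
E
```

```text
time: 0.9
tool_pos: [0.4985, 0.2325, 0.2649]
ee_rot: [-3.119, 0.543, 1.848]
wrist_force: [0.6, 0.7, -0.9]
width: 0.0941
finger_force: 0.0
time: 1.4
tool_pos: [0.5279, 0.205, 0.1869]
ee_rot: [3.138, 0.607, 1.736]
wrist_force: [-0.5, -0.2, 0.3]
width: 0.0939
finger_force: 0.0
target [0.546 0.187 0.183] d [ 1.8  -1.79 -0.34] r [-0.3  0.1 -0.4] n 1 per [ 1.8  -1.79 -0.34] [-0.27  0.15 -0.42]
[ 0.59  0.3   1.3  -0.56  1.78  0.37]
[340.53377245 217.05895039]
```

View pics/w1.png

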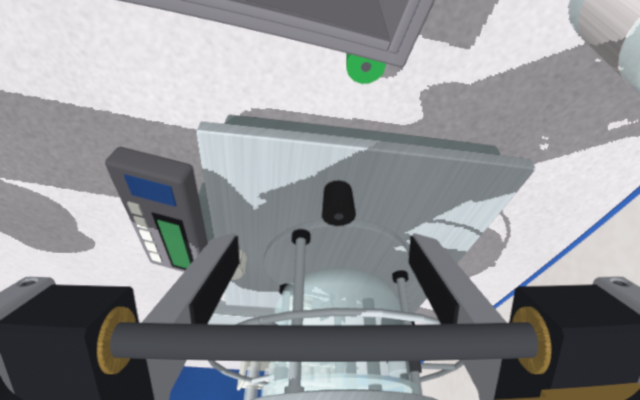

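The wrist view shows the black bung upright on the pan at about (339,203), with its top face near (340,215). It is clear of the hoop below it in the picture, and the green look-alike is at (366,68). I'll measure it with masks in both views.

Run:
```python
from h import *
import pickle
p=pickle.load(open('pics/w1.pkl','rb'));im=np.load('pics/w1.npy');t=imaging.camera_params('top');ti=np.load('pics/top0.npy')
def blob(im,uv,thr):
    m=(im.max(2)<thr).astype(np.uint8);n,l,st,c=cv2.connectedComponentsWithStats(m);k=l[int(uv[1]),int(uv[0])];print('blob',st[k],c[k].round(1));return l==k
b=blob(im,(339,200),45);ys,xs=np.where(b)
print('base-end row',ys.min(),xs[ys<=ys.min()+1].mean(),'top-end row',ys.max(),xs[ys>=ys.max()-1].mean())
for z in (.06,.092): print('proj',z,proj(p,[.557,.118,z]).round(1))
bt=blob(ti,(266,213),45);yt,xt=np.where(bt)
cw=(xs.mean(),ys.mean());ct=(xt.mean(),yt.mean());x,r=tri([ray(p,cw),ray(t,ct)]);print('mid',x.round(4),np.round(r,4))
# base edge farthest & top edge nearest: expected from model of sizes
u=np.array([-.16,.987])
for X in ([.557,.118,.06],[.557,.118,.092]):
  pass
print('exp base edge',proj(p,[.557+u[0]*.0135,.118+u[1]*.0135,.06]).round(1),'exp top edge in',proj(p,[.557-u[0]*.0155,.118-u[1]*.0155,.092]).round(1))
```

```text
blob [ 323  181   32   44 1118] [337.9 203. ]
base-end row 181 337.53846153846155 top-end row 224 337.34615384615387
proj 0.06 [339.4 190.1]
proj 0.092 [340.5 217.1]
blob [     0      0    640    400 238260] [317.5 195.5]
mid [ 0.6115 -0.0429 -0.0587] [0.0199 0.0199]
exp base edge [340.  180.3] exp top edge in [339.8 227.3]
```

Run:
```python
from h import *
import pickle
p=pickle.load(open('pics/w1.pkl','rb'));t=imaging.camera_params('top');ti=np.load('pics/top0.npy')
w=ti[204:223,256:277].max(2);print(w[::2,::2])
m=w<24;ys,xs=np.where(m);ct=(xs.mean()+256,ys.mean()+204);print(ct,m.sum())
x,r=tri([ray(p,(338,203)),ray(t,ct)]);print('mid',x.round(4),np.round(r,4))
q=plane(p,(338,190.5),.06);print('base on pan',q.round(4))
q=plane(p,(338,214),.092);print('top',q.round(4))
```

```text
[[125 125 125 134  97  76  80  81  79 124 129]
 [122 122 122 119  79  79  79  79  79  84 127]
 [124 124 123 109  68  61  77  80  79  93 119]
 [123 123 126  59  72  19  19  77  79 126 107]
 [125 125 126  37 116  30  18  29  84 125 125]
 [124 122 124  12 141  44  19  27 130 125 125]
 [ 78 118 119  30  64  70  16  60 125 124 124]
 [ 80  79  78  80  42 132  37 129 123 123 123]
 [ 77  77  77  77  77 128  58  81 120 119 125]
 [ 77  77  78  78  78  68 107  78  79  78  81]]
(np.float64(266.34285714285716), np.float64(212.82857142857142)) 35
mid [0.5576 0.1176 0.0758] [0.0023 0.0023]
base on pan [0.5558 0.1173 0.06  ]
top [0.5539 0.122  0.092 ]
```

Bung measured at (0.556, 0.119) with mid-height 0.076, which is pan 0.06 plus 16 mm, so it agrees. Computing the approach.

Run:
```python
from h import *
go(*pose((.556,.119),.018,35,.06));go(*pose((.556,.119),.018,35,0))
```

```text
target [0.551 0.148 0.127] d [ 2.28 -5.7  -6.1 ] r [-0.3  0.3 -0.1] n 2 per [ 1.14 -2.85 -3.05] [-0.17  0.14 -0.04]
target [0.557 0.114 0.078] d [  2.85  -9.09 -11.02] r [-0.3  0.3 -0.1] n 3 per [ 0.95 -3.03 -3.67] [-0.12  0.09 -0.02]
```

```bash
python3 -m pendant '[[0.8,-1.9,-2,0,0,0,1],[0.8,-1.9,-2,0,0,0,1],[0.7,-1.9,-2,0,0,0,1],[0,0,0,0,0,0,0.8],[0.2,-1.1,-1.6,0,0,0,0.8],[0.2,-1.1,-1.6,0,0,0,0.7],[0.15,-0.8,-1.2,0,0,0,0.7],[0,0,0,0,0,0,0.7]]'
python3 - <<'E'
from h import *
go(*pose((.556,.119),.018,35,0));print(robot.get_obs()['width'])
E
```

```text
time: 2.25
tool_pos: [0.556, 0.1179, 0.0826]
ee_rot: [3.138, 0.606, 1.736]
wrist_force: [0.5, -0.1, 0.1]
width: 0.0658
finger_force: 0.0
target [0.557 0.114 0.078] d [ 0.07 -0.34 -0.46] r [-0.3  0.1 -0. ] n 1 per [ 0.07 -0.34 -0.46] [-0.29  0.12 -0.03]
0.0658432779324249
```

```bash
python3 -m pendant '[[0,-0.2,-0.3,0,0,0,0.7],[0,0,0,0,0,0,0.6],[0,0,0,0,0,0,0],[0,0,0,0,0,0,0],[0,0,0,0,0,0,0],[0,0,0,0,0,0,0],[0,0,0,0,0,0,0]]'
```

```text
time: 2.95
tool_pos: [0.5565, 0.1162, 0.0801]
ee_rot: [3.136, 0.606, 1.735]
wrist_force: [-0.4, 0.5, 1.5]
width: 0.0293
finger_force: 30.0
```

Bung gripped at 29 mm width and 30 N. I'll retract along the tool axis and carry it to the bin.

```bash
python3 -m pendant '[[-0.2,1.2,1.7,0,0,0,0],[-0.4,2.4,3.5,0,0,0,0],[-0.4,2.4,3.5,0,0,0,0],[-0.3,1.5,2.2,0,0,0,0],[-2,3.8,1,0,0,0,0],[-2,4.2,1,0,0,0,0],[-2.2,4.2,0,0,0,0,0],[-2.2,4.2,0,0,0,0,0]]' && python3 -m pendant '[[0,0,-2,0,0,0,0],[0,0,-2.5,0,0,0,0],[0,0,-2.5,0,0,0,0],[0,0,-1,0,0,0,0],[0,0,0,0,0,0,0],[0,0,0,0,0,0,0.5],[0,0,0,0,0,0,0.7],[0,0,0,0,0,0,0.7]]'
```

```text
time: 3.75
tool_pos: [0.4587, 0.3566, 0.2095]
ee_rot: [3.135, 0.605, 1.734]
wrist_force: [0.5, -0.1, -0.7]
width: 0.0293
finger_force: 30.0
time: 4.55
tool_pos: [0.4601, 0.3555, 0.1306]
ee_rot: [3.134, 0.604, 1.733]
wrist_force: [-0.5, -1.0, 0.1]
width: 0.0497
finger_force: 0.0
```

```bash
python3 -m pendant '[[0,0,3,0,0,0,1],[-0.5,0,4.5,0,0,0,1],[-0.5,0,4.5,0,0,0,1],[0,0,0,0,0,0,1]]'
python3 - <<'E'
from h import *
go(*pose((.452,-.014),.018,35,.13,psi=180)); print(robot.get_obs()['joint_positions'].round(2))
E
```

```text
time: 4.95
tool_pos: [0.4508, 0.3566, 0.2582]
ee_rot: [3.12, 0.597, 1.725]
wrist_force: [-0.1, 0.9, 0.8]
width: 0.0817
finger_force: 0.0
target [ 0.382 -0.014  0.184] d [ -6.88 -37.06  -7.38] r [-1.4  0.1 80.4] n 10 per [-0.69 -3.71 -0.74] [-0.14  0.01  8.04]
[ 0.84  0.39  1.03 -0.53  2.04  0.51]
```

```bash
python3 -m pendant '[[-1,-3.7,0.5,0,0,8,1],[-1,-3.7,0,0,0,8,1],[-1,-3.7,0,0,0,8,1],[-1,-3.7,0,0,0,8,1],[-1,-3.7,0,0,0,8,1],[-1,-3.7,0,0,0,8,1],[-0.5,-3.7,0,0,0,8,1],[-0.5,-3.7,0,0,0,8,1]]' && python3 -m pendant '[[0,-3.7,0,0,0,8,1],[0,-3.7,0,0,0,8,1],[0,0,-3,0,0,0,1],[0,0,-3,0,0,0,1],[0,0,0,0,0,0,1],[0,0,0,0,0,0,1]]'
python3 - <<'E'
from h import *
go(*pose((.452,-.014),.018,35,.13,psi=180)); print(robot.get_obs()['joint_positions'].round(2))
p=imaging.camera_params('wrist'); im=imaging.snapshot('wrist');np.save('pics/w2.npy',im);cv2.imwrite('pics/w2.png',im[:,:,::-1])
import pickle;pickle.dump(p,open('pics/w2.pkl','wb'));print(proj(p,[.452,-.014,.073]),proj(p,[.452,-.014,.086]))
E
```

```text
time: 5.75
tool_pos: [0.3811, 0.0772, 0.2536]
ee_rot: [3.135, 0.597, 2.781]
wrist_force: [-0.2, -0.1, -0.9]
width: 0.094
finger_force: 0.0
time: 6.35
tool_pos: [0.3828, 0.0378, 0.19]
ee_rot: [3.138, 0.569, 2.925]
wrist_force: [-0.8, 0.9, 0.7]
width: 0.0939
finger_force: 0.0
target [ 0.382 -0.014  0.184] d [-0.08 -5.18 -0.55] r [-0.4 -2.3 12.3] n 2 per [-0.04 -2.59 -0.27] [-0.22 -1.17  6.13]
[ 0.09 -0.73  2.12 -0.17  1.21 -1.25]
[285.63053836 196.85272061] [284.59539505 207.63065549]
```

View pics/w2.png

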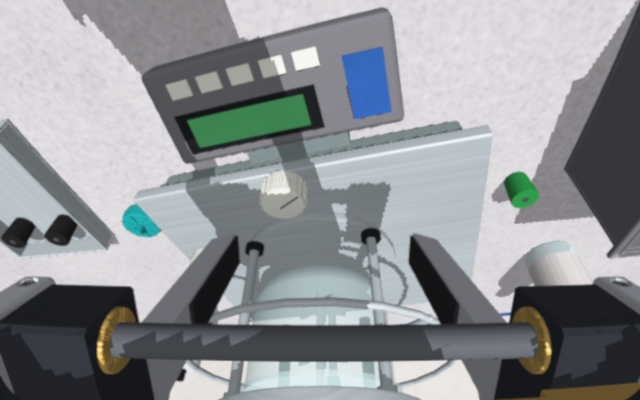

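The wrist view shows the white ribbed, cracked cap at (284,195), spanning about columns 261–307 and rows 170–219. It matches the predicted (285.6,197). J2 is near its limit here, so I'll use a shorter back-off and less lean for the cap.

Run:
```python
from h import *
import pickle
p=pickle.load(open('pics/w2.pkl','rb'));im=np.load('pics/w2.npy');t=imaging.camera_params('top');ti=np.load('pics/top0.npy')
# cap is warm-white: R-B positive against bluish pan
m=((im[:,:,0].astype(int)-im[:,:,2])>6).astype(np.uint8);m[:150]=0;m[235:]=0;m[:,:240]=0;m[:,330:]=0
m=cv2.morphologyEx(m,cv2.MORPH_CLOSE,np.ones((5,5)));n,l,st,c=cv2.connectedComponentsWithStats(m);k=1+st[1:,4].argmax();print(st[k],c[k].round(1))
mt=((ti[:,:,0].astype(int)-ti[:,:,2])>6).astype(np.uint8)
for nm,(a,b) in {'cap':(311,248),'filt':(351,214)}.items():
    s=np.zeros_like(mt);s[b-12:b+13,a-12:a+13]=mt[b-12:b+13,a-12:a+13];s=cv2.morphologyEx(s,cv2.MORPH_CLOSE,np.ones((5,5)));N,L,S,Cc=cv2.connectedComponentsWithStats(s);q=1+S[1:,4].argmax();print(nm,S[q],Cc[q].round(1))
    x0,y0,w,h=S[q][:4];ctr=(x0+(w-1)/2,y0+(h-1)/2)
    print(plane(t,ctr,.085).round(4),plane(t,Cc[q],.085).round(4))
    if nm=='cap':
        x1,y1,w1,h1=st[k][:4];cw=(x1+(w1-1)/2,y1+(h1-1)/2);X,r=tri([ray(p,cw),ray(t,ctr)]);print('tri',X.round(4),np.round(r,4))
a=np.linspace(0,6.28,60)
P=np.array([proj(p,[.452+.021*np.cos(i),-.014+.021*np.sin(i),z]) for i in a for z in(.06,.086)]);print('exp box',P.min(0),P.max(0))
```

```text
[262 172  29  23 251] [274.3 181.8]Traceback (most recent call last):
  File "<stdin>", line 9, in <module>
ValueError: attempt to get argmax of an empty sequence
```

Run:
```python
from h import *
import pickle
p=pickle.load(open('pics/w2.pkl','rb'));im=np.load('pics/w2.npy');t=imaging.camera_params('top');ti=np.load('pics/top0.npy')
# dip: warm hue via Lab b channel
lab=cv2.cvtColor(im,cv2.COLOR_RGB2LAB)[:,:,2].astype(int);lt=cv2.cvtColor(ti,cv2.COLOR_RGB2LAB)[:,:,2].astype(int)
def box(l,a,b,r,thr):
    w=(l[b-r:b+r+1,a-r:a+r+1]>thr).astype(np.uint8);w=cv2.morphologyEx(w,cv2.MORPH_CLOSE,np.ones((5,5)))
    n,L,S,c=cv2.connectedComponentsWithStats(w);k=1+S[1:,4].argmax();x,y,ww,h=S[k][:4]
    print('box',x+a-r,y+b-r,x+a-r+ww-1,y+b-r+h-1,S[k][4]);return x+a-r+(ww-1)/2,y+b-r+(h-1)/2
print(lab[195,255:315:6],lt[248,300:322:2],lt[214,340:364:2])
cw=box(lab,284,195,32,128);ct=box(lt,311,248,12,128);cf=box(lt,351,214,12,128)
X,r=tri([ray(p,cw),ray(t,ct)]);print(cw,ct,'tri',X.round(4),np.round(r,4))
print('cap',plane(t,ct,.08).round(4),plane(p,cw,.074).round(4),'filt',cf,plane(t,cf,.079).round(4))
a=np.linspace(0,6.28,60)
P=np.array([proj(p,[.452+.021*np.cos(i),-.014+.021*np.sin(i),z]) for i in a for z in(.06,.086)]);print('exp box',P.min(0),P.max(0))
go(*pose((.452,-.014),.018,30,.05,psi=180));
```

```text
[125 131 131 131 131 131 131 131 131 126] [127 127 128 130 129 128 130 132 132 128 127] [127 127 131 131 133 132 132 127 133 133 126 128]
box 259 170 306 218 1899
box 299 241 318 260 200
box 343 206 363 222 225
(np.float64(282.5), np.float64(194.0)) (np.float64(308.5), np.float64(250.5)) tri [ 0.4433 -0.0102  0.0788] [0.0034 0.0034]
cap [ 0.4445 -0.007   0.08  ] [ 0.4468 -0.0153  0.074 ] filt (np.float64(353.0), np.float64(214.0)) [ 0.5517 -0.1429  0.079 ]
exp box [260.73372553 170.14381878] [309.05990605 222.47271262]
target [ 0.431 -0.014  0.121] d [ 4.75 -5.21 -7.02] r [ 0.1  2.8 12.2] n 3 per [ 1.58 -1.74 -2.34] [0.02 0.92 4.07]
```

```bash
python3 -m pendant '[[1.5,-1.7,-1,0,0.9,4,1],[1.5,-1.7,-1,0,0.9,4,1],[1.5,-1.7,-1,0,0.9,4,1],[0,0,-2,0,0,0,1],[0,0,-1,0,0,0,1],[0,0,0,0,0,0,1]]';python3 - <<'E'
from h import *
import pickle
p=pickle.load(open('pics/w2.pkl','rb'));t=imaging.camera_params('top')
X,r=tri([ray(p,(282.5,194)),ray(t,(311.3,248.3))]);print('tri',X.round(4),np.round(r,4))
print(robot.get_obs()['joint_positions'].round(2))
go(*pose((.450,-.0155),.018,30,.05,psi=180,along=.004));go(*pose((.450,-.0155),.018,30,0,psi=180,along=.004))
E
```

```text
time: 7.0
tool_pos: [0.4276, -0.0125, 0.129]
ee_rot: [-3.14, 0.52, 3.139]
wrist_force: [-1.1, -0.5, 0.5]
width: 0.0939
finger_force: 0.0
tri [ 0.4512 -0.0163  0.0698] [0.0007 0.0007]
[-0.26 -0.58  2.16  0.15  1.06 -1.87]
target [ 0.427 -0.015  0.121] d [-0.06 -0.3  -0.77] r [ 0.1 -0.2  0.2] n 1 per [-0.06 -0.3  -0.77] [ 0.09 -0.18  0.19]
target [ 0.452 -0.016  0.078] d [ 2.44 -0.3  -5.1 ] r [ 0.1 -0.2  0.2] n 2 per [ 1.22 -0.15 -2.55] [ 0.05 -0.09  0.09]
```

```bash
python3 -m pendant '[[0,-0.2,0,0,-3,0,0.9],[0,-0.1,0,0,-2,0,0.9],[0.6,0,-1.2,0,0,0,0.9],[0.7,0,-1.3,0,0,0,0.9],[0.5,0,-1,0,0,0,0.9],[0,0,0,0,0,0,0.9]]';python3 - <<'E'
from h import *
print(robot.get_obs()['joint_positions'].round(2))
go(*pose((.4505,-.016),.018,35,0,psi=180,along=.004))
E
```

```text
time: 7.6
tool_pos: [0.4454, -0.0152, 0.0938]
ee_rot: [-3.14, 0.608, 3.139]
wrist_force: [0.4, -0.1, 0.2]
width: 0.0843
finger_force: 0.0
[-0.28 -0.56  2.25  0.21  0.87 -1.94]
target [ 0.453 -0.016  0.078] d [ 0.74 -0.08 -1.58] r [ 0.1 -0.2  0.2] n 1 per [ 0.74 -0.08 -1.58] [ 0.06 -0.17  0.17]
```

```bash
python3 -m pendant '[[0.4,-0.1,-0.7,0,0,0,0.9],[0.3,0,-0.6,0,0,0,0.9],[0,0,0,0,0,0,0.9],[0,0,0,0,0,0,0],[0,0,0,0,0,0,0],[0,0,0,0,0,0,0],[0,0,0,0,0,0,0],[0,0,0,0,0,0,0]]'
```

```text
time: 8.4
tool_pos: [0.4529, -0.0172, 0.0816]
ee_rot: [-3.14, 0.61, 3.138]
wrist_force: [-0.2, 0.6, 0.3]
width: 0.0482
finger_force: 0.0
```

```bash
python3 -m pendant '[[0,0,0,0,0,0,0],[0,0,0,0,0,0,0]]'
```

```text
time: 8.6
tool_pos: [0.4529, -0.0172, 0.0815]
ee_rot: [-3.14, 0.609, 3.138]
wrist_force: [0.5, 0.2, 0.8]
width: 0.0392
finger_force: 30.0
```

```bash
python3 -m pendant '[[-0.3,0,0.5,0,0,0,0],[-0.7,0,1,0,0,0,0],[-1.4,0,2,0,0,0,0],[-2,0,3,0,0,0,0],[-1,0,4,0,0,0,0],[0,0,0,0,0,0,0]]'
python3 - <<'E'
from h import *
im=imaging.snapshot('wrist');cv2.imwrite('pics/w3.png',im[100:,:,::-1]);print(robot.get_obs()['joint_positions'].round(2))
E
```

```text
time: 9.2
tool_pos: [0.4046, -0.0186, 0.1927]
ee_rot: [-3.137, 0.615, 3.139]
wrist_force: [0.1, -0.9, 0.3]
width: 0.0395
finger_force: 30.0
[-0.35 -0.76  2.15  0.21  1.17 -1.94]
```

View pics/w3.png

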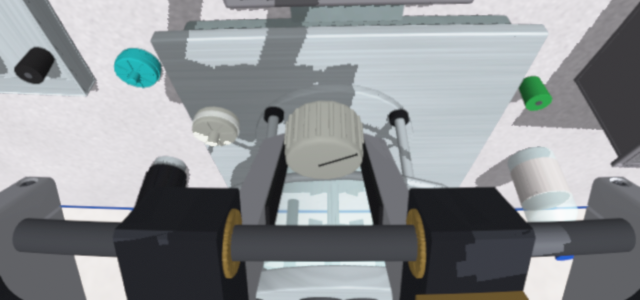

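The cap is held between the pads near the tips at (325,240 full-frame). The filter with its stub is visible at left, about (215,225). Carrying the cap to the bin.

```bash
python3 -m pendant '[[0,2,0.5,0,3,-4,0],[0,3.7,1,0,0,-8,0],[0,3.7,1,0,0,-8,0],[0,3.7,1,0,0,-8,0],[0,3.7,1,0,0,-8,0],[0.5,3.7,1,0,0,-8,0],[1,3.7,0.5,0,0,-8,0],[1,3.7,0,0,0,-8,0]]' && python3 -m pendant '[[1,3.7,0,0,0,-8,0],[1,3.7,0,0,0,-8,0],[0.5,2,0,0,0,-4,0],[0,0,0,0,0,0,0]]';python3 - <<'E'
from h import *
print(robot.get_obs()['joint_positions'].round(2));P,R=pose((.556,.119),.018,35,0)
go(np.array([.46,.352,.15]),R)
E
```

```text
time: 10.05
tool_pos: [0.4219, 0.1796, 0.219]
ee_rot: [-3.14, 0.516, 2.397]
wrist_force: [0.2, -0.0, -0.3]
width: 0.039
finger_force: 30.0
time: 10.45
tool_pos: [0.4479, 0.2744, 0.2154]
ee_rot: [-3.132, 0.515, 2.058]
wrist_force: [0.4, 0.3, 1.0]
width: 0.0391
finger_force: 30.0
[ 0.75  0.13  1.41 -0.5   1.73  0.22]
target [0.46  0.352 0.15 ] d [ 1.21  7.76 -6.54] r [ -5.1  -2.2 -18.1] n 3 per [ 0.4   2.59 -2.18] [-1.69 -0.73 -6.02]
```

```bash
python3 -m pendant '[[0.5,3.2,0,-1.7,-0.7,-6,0],[0.5,3.2,0,-1.7,-0.7,-6,0],[0.2,1.2,-1,-1.7,-0.7,-6,0],[0,0,-3,0,0,0,0],[0,0,-3,0,0,0,0],[0,0,-1,0,0,0,0],[0,0,0,0,0,0,0.5],[0,0,0,0,0,0,0.7]]' && python3 -m pendant '[[0,0,0,0,0,0,0.75],[0,0,0,0,0,0,0.75],[0,0,3,0,0,0,0.9],[0,0,4.5,0,0,0,1],[0,0,4.5,0,0,0,1],[0,0,0,0,0,0,1]]'
python3 - <<'E'
from h import *
go(*pose((.552,-.138),.018,35,.13,flip=True))
E
```

```text
time: 11.25
tool_pos: [0.4598, 0.3476, 0.1403]
ee_rot: [3.135, 0.61, 1.733]
wrist_force: [0.6, -0.2, 1.1]
width: 0.0515
finger_force: 0.0
time: 11.85
tool_pos: [0.4612, 0.3494, 0.268]
ee_rot: [3.12, 0.601, 1.723]
wrist_force: [-0.1, 0.6, 1.5]
width: 0.0934
finger_force: 0.0
target [ 0.538 -0.207  0.184] d [  7.66 -55.59  -8.35] r [ 69.8  -0.5 -17.8] n 12 per [ 0.64 -4.63 -0.7 ] [ 5.82 -0.04 -1.48]
```

```bash
python3 -m pendant '[[-2,-3.7,0.4,5.8,0,-1.5,1],[-2,-3.7,0.4,5.8,0,-1.5,1],[-2,-3.7,0.4,5.8,0,-1.5,1],[-2,-3.7,0.4,5.8,0,-1.5,1],[0,-4.5,0,5.8,0,-1.5,1],[0,-4.5,0,5.8,0,-1.5,1],[0,-4.5,0,5.8,0,-1.5,1],[0,-4.5,0,0,0,0,1]]' && python3 -m pendant '[[0,-4.5,0,0,0,0,1],[0,-4.5,0,0,0,0,1],[0,-4.5,0,0,0,0,1],[0,-4.5,0,0,0,0,1],[1,-4.5,0,0,0,0,1],[3,-3,0,5.8,0,-1.5,1],[3,-1,0,5.8,0,-1.5,1],[3,0,0,5.8,0,-1.5,1]]';python3 - <<'E'
from h import *
print(robot.get_obs()['joint_positions'].round(2))
go(*pose((.552,-.138),.018,35,.13,flip=True))
E
```

```text
time: 12.65
tool_pos: [0.3788, 0.0215, 0.2753]
ee_rot: [3.091, -0.087, 1.53]
wrist_force: [0.9, 0.3, 0.9]
width: 0.094
finger_force: 0.0
time: 13.45
tool_pos: [0.4805, -0.2429, 0.2747]
ee_rot: [3.119, -0.392, 1.444]
wrist_force: [1.2, -0.3, 0.2]
width: 0.0938
finger_force: 0.0
[-0.78  0.17  1.22  0.35  1.96 -0.55]
target [ 0.538 -0.207  0.184] d [ 5.74  3.64 -9.02] r [12.6 -1.  -3.8] n 3 per [ 1.91  1.21 -3.01] [ 4.19 -0.32 -1.25]
```

```bash
python3 -m pendant '[[2,0,-0.5,4.2,-0.3,-1.2,1],[2,0,-1,4.2,-0.3,-1.2,1],[1.5,0.5,-2,4.2,-0.3,-1.2,1],[0,1,-2.5,0,0,0,1],[0,1,-2.5,0,0,0,1],[0,0,0,0,0,0,1],[0,0,0,0,0,0,1]]'
python3 - <<'E'
from h import *
print(robot.get_obs()['joint_positions'].round(2))
go(*pose((.552,-.138),.018,35,.13,flip=True))
p=imaging.camera_params('wrist'); im=imaging.snapshot('wrist');np.save('pics/w4.npy',im);cv2.imwrite('pics/w4.png',im[:,:,::-1])
import pickle;pickle.dump(p,open('pics/w4.pkl','wb'))
a=np.linspace(0,6.28,60)
P=np.array([proj(p,[.552+.0245*np.cos(i),-.138+.0245*np.sin(i),z]) for i in a for z in(.06,.079)]);print('exp box',P.min(0),P.max(0),'stub top',proj(p,[.552,-.138,.091]))
E
```

```text
time: 14.15
tool_pos: [0.5347, -0.2156, 0.1899]
ee_rot: [-3.141, -0.609, 1.374]
wrist_force: [-0.4, -0.1, -0.4]
width: 0.0939
finger_force: 0.0
[-0.77  0.32  1.27  0.53  1.87 -0.5 ]
target [ 0.538 -0.207  0.184] d [ 0.32  0.91 -0.54] r [ 0.1 -0.  -0.4] n 1 per [ 0.32  0.91 -0.54] [ 0.12 -0.04 -0.42]
exp box [298.97990092 164.7872969 ] [353.82003219 221.93720264] stub top [326.49423113 184.56981173]
```

View pics/w4.png

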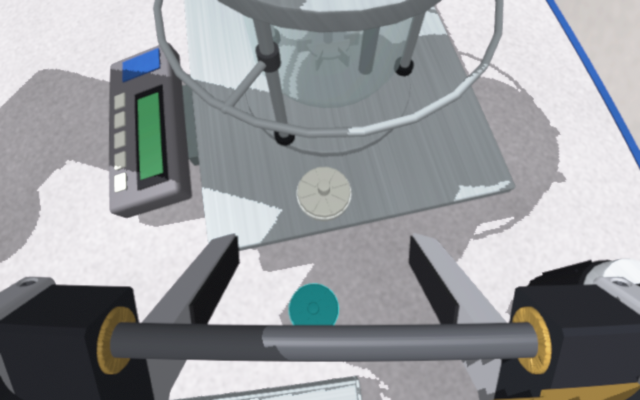

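The wrist view shows the filter at (324,192) with its central stub at (324,186), clear of the hoop. The turquoise look-alike is outside the pan at (313,306). Measuring it now.

Run:
```python
from h import *
import pickle
p=pickle.load(open('pics/w4.pkl','rb'));im=np.load('pics/w4.npy');t=imaging.camera_params('top');s=imaging.camera_params('scene')
l=cv2.cvtColor(im,cv2.COLOR_RGB2LAB)[:,:,2].astype(int);w=(l[155:235,285:365]>128).astype(np.uint8);w=cv2.morphologyEx(w,cv2.MORPH_CLOSE,np.ones((5,5)))
n,L,S,c=cv2.connectedComponentsWithStats(w);k=1+S[1:,4].argmax();x,y,ww,h=S[k][:4];print('box',x+285,y+155,x+285+ww-1,y+155+h-1)
cw=(x+285+(ww-1)/2,y+155+(h-1)/2)
X,r=tri([ray(p,cw),ray(t,(351.3,213.7)),ray(s,(263,237))]);print('tri',X.round(4),np.round(r,4),plane(p,cw,.0695).round(4))
f=plane(p,cw,.0695)[:2]
f=(f+[.0,.0]);print(np.linalg.norm(f-C))
for L in (.06,0): go(*pose(f,.017,35,L,flip=True,along=0.001))
```

```text
box 297 167 350 220
tri [ 0.5521 -0.1369  0.0683] [0.0026 0.0026 0.0022] [ 0.5494 -0.1376  0.0695]
0.12876781913999225
target [ 0.542 -0.171  0.126] d [ 0.68  4.56 -6.49] r [ 0.2  0.1 -1.6] n 2 per [ 0.34  2.28 -3.25] [ 0.11  0.03 -0.78]
target [ 0.55  -0.137  0.077] d [  1.44   7.92 -11.41] r [ 0.2  0.1 -1.6] n 3 per [ 0.48  2.64 -3.8 ] [ 0.07  0.02 -0.52]
```

```bash
python3 -m pendant '[[0.2,1.2,-1.7,0,0,-0.8,1],[0.3,1.6,-2.3,0,0,-0.8,1],[0.2,1.7,-2.5,0,0,0,1],[0.2,1,-1.4,0,0,0,0.9],[0.2,1,-1.4,0,0,0,0.9],[0.2,0.8,-1,0,0,0,0.9],[0,0,0,0,0,0,0.9]]'
python3 - <<'E'
from h import *
go(*pose((.5505,-.1375),.017,35,0,flip=True,along=0.001))
E
```

```text
time: 14.9
tool_pos: [0.5478, -0.1422, 0.0866]
ee_rot: [-3.141, -0.609, 1.347]
wrist_force: [-0.6, -0.1, -0.8]
width: 0.0847
finger_force: 0.0
target [ 0.551 -0.137  0.077] d [ 0.28  0.52 -0.96] r [ 0.1 -0.   0.4] n 1 per [ 0.28  0.52 -0.96] [ 0.12 -0.04  0.44]
```

```bash
python3 -m pendant '[[0.2,0.3,-0.5,0,0,0,0.9],[0.1,0.2,-0.3,0,0,0,0.9],[0,0,0,0,0,0,0.9],[0,0,0,0,0,0,0],[0,0,0,0,0,0,0],[0,0,0,0,0,0,0],[0,0,0,0,0,0,0],[0,0,0,0,0,0,0]]'
```

```text
time: 15.7
tool_pos: [0.5507, -0.1378, 0.0785]
ee_rot: [-3.141, -0.609, 1.346]
wrist_force: [0.6, -0.8, 0.3]
width: 0.0478
finger_force: 0.1
```

```bash
python3 -m pendant '[[0,0,0,0,0,0,0],[0,0,0,0,0,0,0]]'
```

```text
time: 15.9
tool_pos: [0.5507, -0.1378, 0.0785]
ee_rot: [-3.141, -0.608, 1.346]
wrist_force: [-0.2, -1.1, -0.2]
width: 0.0471
finger_force: 30.0
```

```bash
python3 -m pendant '[[-0.1,-0.4,0.6,0,0,0,0],[-0.2,-1,1.5,0,0,0,0],[-0.4,-2,3,0,0,0,0],[-0.5,-2.2,3.3,0,0,0,0],[-0.5,-2.2,3.3,0,0,0,0],[-0.5,-1,4,0,0,0,0],[-1,0,4.5,0,0,0,0],[-3,-1,1,0,0,0,0]]' && python3 -m pendant '[[-3.5,0,0,-5.8,0,1.5,0],[-3.5,0,0,-5.8,0,1.5,0],[-3.5,2,0,-5.8,0,1.5,0],[-1,4,0,-5.8,0,1.5,0],[0,4.5,0,-5.8,0,1.5,0],[0,4.5,0,-5.8,0,1.5,0],[0,4.5,0,0,0,0,0],[0,4.5,0,0,0,0,0]]'
```

```text
time: 16.7
tool_pos: [0.4901, -0.2363, 0.2966]
ee_rot: [3.13, -0.604, 1.356]
wrist_force: [0.6, -1.1, 0.3]
width: 0.047
finger_force: 30.0
time: 17.5
tool_pos: [0.3728, 0.0065, 0.2915]
ee_rot: [3.057, -0.007, 1.535]
wrist_force: [1.0, -1.0, -0.4]
width: 0.0473
finger_force: 30.0
```

```bash
python3 -m pendant '[[0,4.5,0,0,0,0,0],[0,4.5,0,0,0,0,0],[0.5,4.5,0,0,0,0,0],[1.5,4.5,0,0,0,0,0],[1.5,4.5,0,0,0,0,0],[1.5,4.5,0,0,0,0,0],[1.5,4,0,0,0,0,0],[1,3,0,0,0,0,0]]' && python3 -m pendant '[[0.5,0,-3,0,0,0,0],[0,0,-4,0,0,0,0],[0,0,-4,0,0,0,0],[0,0,-3,0,0,0,0],[0,0,0,0,0,0,0],[0,0,0,0,0,0,0]]'
```

```text
time: 18.3
tool_pos: [0.4488, 0.3467, 0.2901]
ee_rot: [3.061, -0.007, 1.536]
wrist_force: [0.4, -1.1, -0.2]
width: 0.0471
finger_force: 30.0
time: 18.9
tool_pos: [0.4538, 0.3442, 0.151]
ee_rot: [3.061, -0.007, 1.534]
wrist_force: [1.3, 0.6, 0.6]
width: 0.0475
finger_force: 30.0
```

```bash
python3 -m pendant '[[0.5,1,-1,0,0,0,0],[0,0,0,0,0,0,0],[0,0,0,0,0,0,0.7],[0,0,0,0,0,0,0.75],[0,0,0,0,0,0,0.75],[0,0,3,0,0,0,0.9],[0,0,4.5,0,0,0,1],[0,0,4.5,0,0,0,1]]' && python3 -m pendant '[[-4,0,2,0,0,0,1],[-4,0,2,0,0,0,1],[-4,0,0,0,0,0,1],[-3,0,0,0,0,0,1],[0,0,0,0,0,0,1],[0,0,0,0,0,0,1]]'
python3 - <<'E'
from h import *
for n in ['top','scene']: globals()[n]=imaging.snapshot(n)
a=cv2.resize(top[180:300,130:330,::-1],(760,456),interpolation=2)[:, :400];a=cv2.resize(top[190:300,140:240,::-1],(400,440),interpolation=2);b=cv2.resize(scene[120:230,345:445,::-1],(400,440),interpolation=2)
cv2.imwrite('pics/end.png',np.hstack([a,b]))
t0=np.load('pics/top0.npy').astype(int);d=np.abs(t0-top).max(2)>60;print('change at tray/bottle/motor',d[205:285,395:455].sum(),d[140:170,190:215].sum(),d[130:160,380:410].sum())
E
```

```text
time: 19.7
tool_pos: [0.4582, 0.3539, 0.2613]
ee_rot: [3.062, -0.006, 1.534]
wrist_force: [-0.1, 0.7, -0.8]
width: 0.091
finger_force: 0.0
time: 20.3
tool_pos: [0.3086, 0.3543, 0.3011]
ee_rot: [3.059, -0.008, 1.535]
wrist_force: [-0.4, 0.1, -0.5]
width: 0.0942
finger_force: 0.0
change at tray/bottle/motor 0 1 0
```

View pics/end.png

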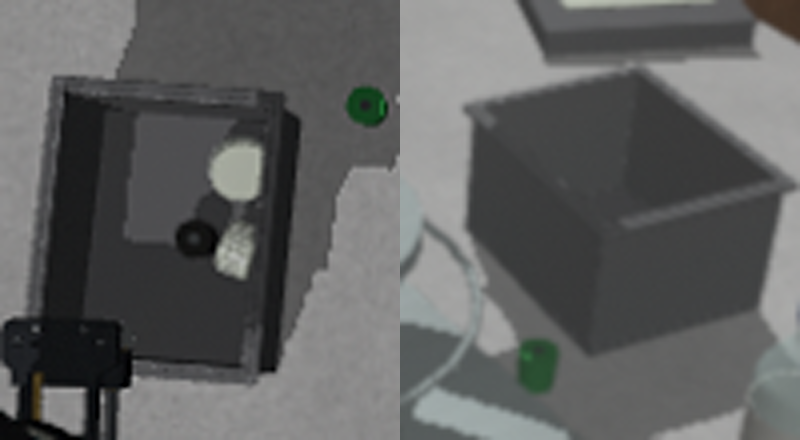

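The end view shows all three pieces on the bin floor: bung at crop (196,239), white discs at (237,172) and (237,250). The bin is upright and in place, and the bystanders are unchanged. Handing in.

```bash
python3 -c "
from bench import robot
print(robot.close_job())"
```

```text
the job is handed in; nothing more can be done
None
```

The bung, filter and cap are all in the bin, which still stands in place; I saw no sign of contact with the vessel or movement of the tray, bottle or motor. The job was handed in at about 20 s of the 69 s; no verdict came back.

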